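# Scan the book in the cradle, then hang up the scanner

### The job

Pick up the hand scanner, aim it squarely at the barcode label on the book in the sloping cradle and press its red spring nose gently onto the middle of the label until the nose is well pushed in, holding it steady there for two seconds. Then hang the scanner by the steel loop on its tail on the orange hook of the stand and let go, so that it hangs there nose down, and wait until its swinging has died away. Leave the other things on the bench alone.

Things in the scene. Friction and masses are not known exactly. Their poses are not given: they have to be found in the camera images.
- scanner: Stick-shaped touch scanner, about 240 g, lying flat. Origin: centre of its grey body's underside; x runs along the stick to the nose, z up out of the top (yellow key). Grey body 130 long (x -65 to 65), 36 wide, 34 high; grip it at the orange band at the middle, across its width. Black head 46 wide, 36 high, x 61 to 85. Red nose 40 wide, 26 high, to x = 99 when free.
- nose (a joint): How far the spring nose is pushed into the scanner, in m: 0 free, 0.008 fully in. It starts to move at about 1.2 N and is fully in at about 4.4 N; a reading counts when it is more than half in (over 0.004).
- nose_tip (a point): Centre of the nose's front face, which looks along the scanner's +x; at x = 99, y = 0, z = 17 mm in the scanner's frame when free, moves in with the nose.
- loop (a point): Centre of the round steel loop on the scanner's tail, at x = -85, y = 0, z = 26 mm in the scanner's frame. The loop stands in the scanner's x-z plane, so its hole runs along the scanner's y. Clear inner diameter 36 mm, wire 6 mm thick.
- book: Navy book 150 (along the slope) x 200 x 30 mm in the cradle. Origin: centre of the cover's face; z = its outward normal, x down the slope. It faces away from the robot, the normal 40 deg above horizontal. It lies on a springy pad: pushed along its normal it sinks up to 20 mm (from about 0.5 N, then 0.25 N per mm), so press by force or by the nose's travel, not by distance.
- label (a point): Centre of the white barcode label (28 x 46 mm, black bars) in the middle of the book's cover; moves with the book. Axes as the book's.
- cradle: Fixed plywood cradle under the book; origin at bench level below the label, its +x is the horizontal direction that the cover faces. Base plate from 145 mm behind the origin (-x) to 55 mm in front, 220 mm wide; book and cradle reach 175 mm high.
- hook_stand: Fixed steel stand: round base 110 in diameter, 16 high; post 14 in diameter, 260 high, with a wooden ball on top (to 283 mm); an orange hook, a flat bar 20 wide and 5 thick, leaves the post at 250 mm height along the stand's -x. Origin: centre of the base's underside.
- hook_seat (a point): Point on the axis of the level hook bar, 60 mm from the post (stand frame x = -60, z = 250 mm), axes as the stand's. The bar runs level from the post to x = -78 mm, then turns up, its axis ending at x = -90 mm, z = 260 mm. A loop is threaded on from the tip, moving along the stand's +x.
- thread_stand: Fixed wooden stand, 120 mm square, with a beige cone of thread, 160 mm high in all. It and the hook stand swap sides from start to start. Not needed.
- wax: Brown cake of beeswax, a disc 60 mm across, 22 high. Leave alone.
- awl: Awl with red handle, 160 mm long, lying. Leave alone.
- glue: Jar 68 mm across, 100 mm high. Leave alone.
- dispenser: Black tape dispenser, 140 x 50 x 88 mm. Leave alone.
- scissors: Scissors with grey handles, about 190 mm long, lying. Leave alone.

How it is judged (in metres and radians):
On the way:
1. the scanner is held squarely on the label, its nose more than half in and within 10 mm of the label's centre, less than 0.2 rad off square, steady, for 1.5 s (value of joint nose above 0.004 m and distance between nose_tip and label below 0.01 m and angle between the x axis of scanner and the z axis of book, either way round below 0.2 rad and linear speed of scanner below 0.02 m/s and angular speed of scanner below 0.2 rad/s and contact force between scanner and book above 1 N), for 1.5 s.
At the end, for the whole second after the job is handed in: The scanner hangs by its loop on the hook bar between post and tip (loop centre within 12 mm sideways of the bar and 6 to 22 mm below its axis), nose pointing down within 30 degrees, released, at most swaying slightly (under 0.12 m/s and 1.2 rad/s); the book has been scanned before (x of loop in the frame of hook_seat between -0.03 and 0.04 m and y of loop in the frame of hook_seat between -0.012 and 0.012 m and z of loop in the frame of hook_seat between -0.022 and -0.006 m and contact force between scanner and hook_stand above 1 N and angle between scanner's own x axis and vertical above 2.6 rad and linear speed of scanner below 0.12 m/s and angular speed of scanner below 1.2 rad/s); the robot touches nothing.
It fails at once if the scanner is pressed on the book with more than 15 N (contact force between scanner and book above 15 N).
It fails at once if another thing on the bench is moved by more than 30 mm (distance of any of wax, awl, glue, dispenser, scissors from where it was at the start of the episode above 0.03 m).
It also fails if it takes over 72 s, if anything falls off the work surface, if the arm or the gripper's body presses on something with over 40 N, if the wrist force passes 120 N, or if a joint passes its speed limit or range.

### The arm

A 6-joint arm with a two-finger parallel gripper is mounted at the origin on the work surface. World frame = base frame: x ahead of the robot, y to its left, z up, the work surface at z = 0. Lengths are in m, angles in degrees, forces in N, time in s.
With the tool pointing down it reaches from about 0.4 to 0.825 m from the base axis. Payload 7 kg.
Tool frame: the origin (TCP) lies midway between the tips of the shut fingers; the grasp point (between the pads) lies 19 mm behind it (r.grip_depth is the distance from the TCP to the grasp point, in m); z points along the fingers, y is the line along which they close (so a half turn about z gives the same grasp; the last joint's range is limited). The gripper opens to 88 mm and grips with 3 to 60 N. Pads are 19 mm wide; open, the fingers measure 130 mm over their backs; the gripper's body (78 mm by 193 mm) begins 47 mm behind the grasp point.
Start: joints at [-60.098, 20.546, 0.682, 0, -70.136, -16.507], TCP at [0.156, -0.657, 0.227] pointing down, gripper open.
Joint ranges: [-176.03, 176.03], [-82.01, 121.73], [-58.28, 71.71], [-173.87, 95.51], [-174.79, -0.11], [-173.66, 173.66]. Speed limits (degrees/s): [136.94, 136.94, 172.46, 180, 180, 180].

### API

Orientations are given as [roll, pitch, yaw] about the fixed x, y, z axes, in that order (R = Rz(yaw) Ry(pitch) Rx(roll)).
In Python, from plant import r, capture, close_job, search_frame, outline_of gives the robot as it stands.
- The arm moves only by the shell command python3 -m creep 'ROWS' [FORCE]. ROWS is JSON, a list of rows, each a list of 7 numbers: the finger opening in mm, from 0 to 87.6, then the shift along the world's x, y, z in units of 25 mm (1.0 is 25 mm), then the turn, a rotation vector about the world's x, y, z in degrees. In form: [[hand, x, y, z, ax, ay, az], ...]. A call has 1 to 8 rows; each row shifts and turns the commanded pose from where the row before left it; what a row does not reach is not made up. A row lasts 1/12 s, in which the tool goes at most 41.7 mm and 7.16 degrees, less where a joint would pass 70% of its speed; a pose out of reach is approached as far as the arm can. A call is refused whole if a number of a shift passes 1 or a number of a turn 7.16, either way. A call with a gripper value outside its range is refused whole. The fingers move at their own pace and stop on an object; FORCE is the grip in N (left out, the last holds). Time passes only in rows, so rows that do not move let the fingers close. It gives the time, the measured TCP pose, the force, the opening and the grip force at its end, in the units of the state.
- r.get_state(): the state, without advancing time (a new reading comes with each control period).
- capture(name): name is "scene" or "side" or "wrist"; returns a dict with "frame" (420x560x3 uint8, red, green, blue), "K" (3x3 intrinsics, pixels), "origin" and "rotation" of the camera in the world. Camera axes: x right, y down, z forward; pixel columns grow to the right and rows downward; lengths in m; the calibration is good to about 2 mm. A picture is of the moment at which its call begins. There is no depth.
- close_job(): hands the job in; it is judged then, once.
Trained networks look in a picture, given as the dict that the camera call returned (one of the last four; its "shot" number tells which), for a name from the list of things; names that differ only in an ending like _2 or _b are one class to them, and where a whole thing is asked for, a point or a joint stands for the part that bears it (a point fixed in the world has none). Each returns a list of dicts, best first, with "conf" (0 to 1); they miss things now and then, are a little off and sometimes report something else, mostly with a low value. They report only what shows in the picture. A call takes as long as a camera call.
- search_frame(picture, target): "bbox" ([left, top, right, bottom] in pixels, round what is visible of it).
- outline_of(picture, target): "region" (420x560 bool, what is visible of it) and "bbox" ([left, top, right, bottom] in pixels, round what is visible of it).
The state is a dict: "time_s": time; "joints": joint angles; "qd": joint speeds; "joint_torque": joint torques, N m; "tcp_pos": TCP position; "eef_rot": TCP orientation; "contact_force": force on the tool from outside, world axes, zero at the start; "moment": the same for the moment, N m; "gripper_width": finger opening in m; "gripper_force": force on a finger pad.
Only numpy, scipy, OpenCV 4.12 (cv2) and the standard library are available. Lean on these libraries where they do the work, as an engineer would, in place of code of your own. Each camera call takes 0.05 s, during which the arm holds its last target. There are 200 camera calls.

## Working session

There is one attempt and no reset: what is moved stays moved. The work goes in short steps, Python scripts to look and compute and a shell command to move; the robot and the scene stay as the last step left them, time stands still between calls to the robot, and variables do not carry over. Pictures are saved under pics/ and viewed, at most 10 in all, crops included, and the job is handed in when it is done.

```bash
ls && mkdir -p pics && cat > h.py <<'E'
import numpy as np, cv2
from scipy.spatial.transform import Rotation as Ro
from plant import r, capture, close_job, search_frame, outline_of
def save(p,name): cv2.imwrite('pics/'+name+'.png', p['frame'][:,:,::-1])
def proj(p,X):
    c=np.asarray(p['rotation']).T@(np.asarray(X,float)-p['origin']); u=np.asarray(p['K'])@c; return u[:2]/u[2]
def ray(p,uv):
    d=np.asarray(p['rotation'])@np.linalg.solve(np.asarray(p['K']),[uv[0],uv[1],1.]); return np.asarray(p['origin']),d/np.linalg.norm(d)
def plane(p,uv,z):
    o,d=ray(p,uv); return o+d*(z-o[2])/d[2]
def tri(obs):
    A=np.zeros((3,3));b=np.zeros(3)
    for p,uv in obs:
        o,d=ray(p,uv);M=np.eye(3)-np.outer(d,d);A+=M;b+=M@o
    X=np.linalg.solve(A,b); return X,[np.round(proj(p,X)-uv,1) for p,uv in obs]
E
python3 - <<'E'
from h import *
P={n:capture(n) for n in('scene','side','wrist')}
for n,p in P.items():
    save(p,n+'0'); print(n,np.round(p['origin'],3),np.round(p['rotation'],2).tolist(),np.round(p['K'][0],0))
    for t in ['scanner','nose','loop','label','book','cradle','hook_stand','thread_stand','wax','awl','glue','dispenser','scissors']:
        for d in search_frame(p,t)[:2]:
            if d['conf']>.4: print(' ',t,round(d['conf'],2),np.round(d['bbox']).tolist())
print(r.get_state())
a=np.hstack([P['scene']['frame'],P['side']['frame']]); 
E
```

```text
pics
scene [ 1.099 -1.009  0.948] [-123.17, 1.27, 27.77] [505.   0. 282.]
  scanner 0.96 [296.0, 256.0, 338.0, 307.0]
  loop 0.67 [298.0, 257.0, 336.0, 307.0]
  label 0.67 [208.0, 190.0, 284.0, 270.0]
  book 0.65 [207.0, 190.0, 281.0, 271.0]
  cradle 0.98 [192.0, 189.0, 287.0, 287.0]
  hook_stand 0.71 [324.0, 138.0, 362.0, 223.0]
  thread_stand 0.97 [220.0, 298.0, 282.0, 366.0]
  wax 0.72 [157.0, 280.0, 178.0, 294.0]
  awl 0.69 [93.0, 330.0, 159.0, 341.0]
  glue 0.64 [281.0, 152.0, 298.0, 181.0]
  dispenser 0.69 [313.0, 154.0, 354.0, 181.0]
  scissors 0.65 [107.0, 356.0, 190.0, 396.0]
side [-0.105  0.967  1.605] [-141.42, -0.72, -146.11] [510.   0. 278.]
  scanner 0.63 [246.0, 191.0, 264.0, 230.0]
  loop 0.59 [245.0, 185.0, 264.0, 230.0]
  label 0.69 [271.0, 199.0, 327.0, 244.0]
  label 0.51 [349.0, 212.0, 364.0, 224.0]
  book 0.55 [272.0, 199.0, 327.0, 246.0]
  cradle 0.85 [268.0, 201.0, 346.0, 275.0]
  hook_stand 0.89 [192.0, 237.0, 226.0, 295.0]
  thread_stand 0.66 [283.0, 146.0, 318.0, 188.0]
  thread_stand 0.61 [194.0, 234.0, 226.0, 294.0]
  wax 0.62 [348.0, 208.0, 365.0, 224.0]
[... 279 characters left out ...]
 0. 280.]
{'time_s': 2.1, 'joints': array([-6.00979652e+01,  2.05450192e+01,  6.83013229e-01,  4.89466846e-05,
       -7.01345605e+01, -1.65059619e+01]), 'qd': array([-0.03525216, -0.03712342,  0.01537803,  0.09311835, -0.03644587,
       -0.06064225]), 'joint_torque': array([ 5.25275721e-05, -5.82384145e+01,  2.93303758e+01,  7.00272202e+00,
        1.24041497e-02, -3.84869873e-05]), 'tcp_pos': array([ 0.15635971, -0.6566361 ,  0.22658457]), 'eef_rot': array([-1.79996695e+02,  9.31370361e-04, -1.66603910e+02]), 'contact_force': array([-0.34213611,  0.7104457 ,  0.11183367]), 'moment': array([ 0.07580567,  0.03173211, -0.00907051]), 'gripper_force': 0.0, 'gripper_width': 0.08775058287694064}
```

```bash
sed -i "s/np.asarray(p\['rotation'\])/Rm(p)/g" h.py && cat >> h.py <<'E'
def Rm(p): return Ro.from_euler('xyz',p['rotation'],degrees=True).as_matrix()
def bc(b): return [(b[0]+b[2])/2,(b[1]+b[3])/2]
E
python3 - <<'E'
from h import *
p=capture('scene');s=capture('side')
import pickle; pickle.dump((p,s),open('ps.pkl','wb'))
save(p,'a');save(s,'b')
a=cv2.resize(p['frame'][120:380,150:410],(800,600) if 0 else (780,780)[:2],interpolation=cv2.INTER_CUBIC)[:, :]
cv2.imwrite('pics/sc1.png',cv2.resize(p['frame'][130:370,70:390],(800,600),interpolation=cv2.INTER_CUBIC)[:,:,::-1])
cv2.imwrite('pics/sd1.png',cv2.resize(s['frame'][140:308,170:394],(800,600),interpolation=cv2.INTER_CUBIC)[:,:,::-1])
for n,z in [('scanner',.017),('wax',.011)]: print(n,plane(p,bc(search_frame(p,n)[0]['bbox']),z),plane(s,bc(search_frame(s,n)[0]['bbox']),z))
print(plane(s,(209,285),0),plane(p,(343,212),0), plane(p,(239,230),.1),plane(s,(300,222),.1))
E
```

```text
scanner [ 0.67619511 -0.05212894  0.017     ] [ 0.66465069 -0.04531964  0.017     ]
wax [ 0.31689646 -0.24694548  0.011     ] [ 0.31553604 -0.24278206  0.011     ]
[0.60201602 0.32515431 0.        ] [0.60545989 0.31973083 0.        ] [ 0.42469867 -0.03641364  0.1       ] [ 0.44753864 -0.03256101  0.1       ]
```

View pics/sc1.png

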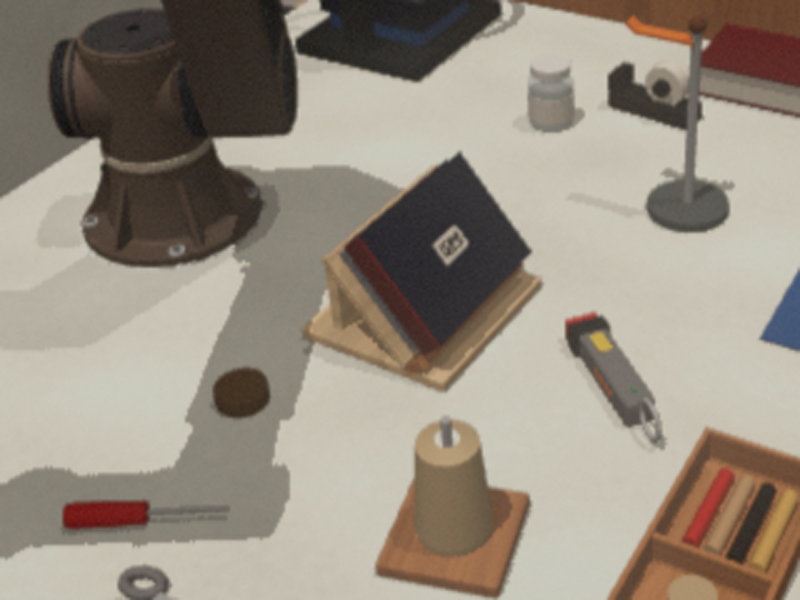

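View pics/sd1.png

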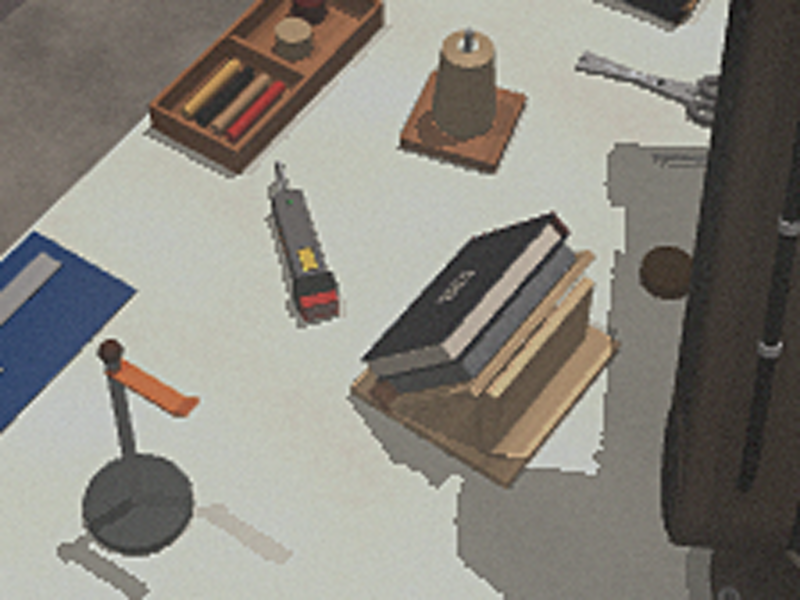

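```bash
cat > fit.py <<'E'
from h import *
from scipy.optimize import least_squares
import pickle
p,s=pickle.load(open('ps.pkl','rb'))
S=lambda u,v:(70+u/2.5,130+v/2.5)
D=lambda u,v:(170+u/3.5714,140+v/3.5714)
def Rbook(yaw):
    c,n=np.cos(yaw),np.sin(yaw);a,b=np.cos(np.radians(40)),np.sin(np.radians(40))
    z=np.array([a*c,a*n,b]);x=np.array([b*c,b*n,-a]);return np.c_[x,np.cross(z,x),z]
def Rz(t): return Ro.from_euler('z',t).as_matrix()
def fit(f,x0,obs,nm):
    fun=lambda q:np.concatenate([proj(c,f(q,X))-uv for c,X,uv in obs])
    o=least_squares(fun,x0,loss='soft_l1'); print(nm,np.round(o.x,4),'res',np.round(fun(o.x),1).tolist()); return o.x
if __name__=='__main__':
    print('label',tri([(p,S(450,245)),(s,D(455,288))]))
    fit(lambda q,X:q[:3]+Rbook(q[3])@X,[.45,-.03,.1,0],[(p,[0,0,0],S(450,245)),(s,[0,0,0],D(455,288)),(p,[-.075,.1,0],S(460,153)),(p,[.075,.1,0],S(530,250)),(p,[.075,-.1,0],S(437,343)),(p,[-.075,-.1,0],S(365,237)),
      (s,[-.075,-.1,0],D(555,213)),(s,[.075,.1,0],D(445,362)) if 0 else (s,[.075,.1,0],D(442,360))],'book')
    for n,a,b in [('ball',(698,25),(110,350)),('tip',(630,22),(193,404)),('base',(687,205),(137,503)),('nose',(582,320),(320,297)),('loop',(654,430),(279,172))]:
        print(n,tri([(p,S(*a)),(s,D(*b))]))
    fit(lambda q,X:np.r_[q[:2],0]+Rz(q[2])@X,[.6,.32,0],[(p,[0,0,.271],S(698,25)),(s,[0,0,.271],D(110,350)),(p,[0,0,.016],S(687,203)),(s,[0,0,.016],D(137,502)),(p,[-.09,0,.26],S(632,21)),(s,[-.09,0,.26],D(192,403))],'hook')
    fit(lambda q,X:np.r_[q[:2],0]+Rz(q[2])@X,[.66,-.05,2.5],[(p,[.099,0,.030],S(581,321)),(s,[.099,0,.030],D(320,296)),(p,[-.085,0,.026],S(652,428)),(s,[-.085,0,.026],D(280,175))],'scanner')
E
python3 fit.py
```

```text
label (array([ 0.45542825, -0.02574349,  0.10984905]), [array([-0.1,  0. ]), array([-0.1, -0. ])])
book [ 0.4546 -0.026   0.1108 -0.041 ] res [-0.4, -0.3, 0.2, -0.1, -0.7, -1.0, 0.3, 0.6, 0.7, 1.3, -3.1, -0.3, -0.7, 0.2, -23.0, 0.1]
ball (array([0.61385016, 0.31408179, 0.26987422]), [array([-0.5,  0.1]), array([-0.5, -0.1])])
tip (array([0.52400218, 0.3118316 , 0.2565333 ]), [array([-0.7,  0.1]), array([-0.6, -0.1])])
base (array([0.61298676, 0.31519547, 0.00483853]), [array([-0.1,  0. ]), array([-0.1, -0. ])])
nose (array([0.60268961, 0.01192666, 0.02530444]), [array([-0.6,  0.1]), array([-0.5, -0.1])])
loop (array([ 0.74632243, -0.11140869,  0.02059328]), [array([-0.4,  0. ]), array([-0.2, -0. ])])
hook [0.6137 0.3139 0.0144] res [-0.5, -0.2, -0.4, -0.3, 0.1, -1.7, -0.4, -1.7, -1.4, -0.6, -0.5, -0.2]
scanner [ 0.6798 -0.0563  2.4343] res [-0.2, -0.6, -0.3, -1.4, -0.2, -0.9, -0.2, -1.6]
```

```bash
cat >> h.py <<'E'
SC=np.array([.6798,-.0563,0.]);SY=2.4343;TILT=25;LAB=np.array([.4546,-.026,.1108]);BY=-.041;HK=np.array([.6137,.3139,0.]);HY=.0144
G=np.array([0,0,.024]) # grasp point in scanner frame
def Rtool_s(): # tool axes in scanner frame
    t=np.radians(TILT);z=np.array([np.sin(t),0,-np.cos(t)]);y=np.array([0,-1.,0]);return np.c_[np.cross(y,z),y,z]
def tool_of(p,R): # scanner pose -> TCP pose
    Rt=R@Rtool_s(); return p+R@G+Rt[:,2]*r.grip_depth,Rt
def scanner_of(st):
    Rt=Ro.from_euler('xyz',st['eef_rot'],degrees=True).as_matrix();R=Rt@Rtool_s().T
    return st['tcp_pos']-Rt[:,2]*r.grip_depth-R@G,R
def go(p,R,note='',st=None):
    st=st or r.get_state(); c=Ro.from_euler('xyz',st['eef_rot'],degrees=True)
    d=(p-st['tcp_pos'])/.025; w=(Ro.from_matrix(R)*c.inv()).as_rotvec(degrees=True)
    n=int(np.ceil(max(np.abs(d).max(),np.linalg.norm(d)/1.6,np.linalg.norm(w)/7.1,1)))
    print(note,'tgt',np.round(p,3),'shift',np.round(d,2),'turn',np.round(w,1),'n',n,'per',np.round(d/n,3),np.round(w/n,2)); return n
E
python3 - <<'E'
from h import *
print([a for a in dir(r) if a[0]!='_'], r.grip_depth, r.get_state()['time_s'])
R=Ro.from_euler('z',SY).as_matrix()
p,Rt=tool_of(SC,R); go(p-Rt[:,2]*.15,Rt,'pre'); go(p,Rt,'grasp')
import pickle; a,s=pickle.load(open('ps.pkl','rb'))
print('thread',plane(a,(251,345),0),'glue',plane(s,(247,355),0),'disp',plane(s,(200,360),0))
E
```

```text
['Unreachable', 'get_state', 'grip_depth'] 0.0188 2.4
pre tgt [ 0.722 -0.092  0.143] shift [22.62 22.57 -3.35] turn [  6.1  25.2 -53. ] n 23 per [ 0.984  0.981 -0.145] [ 0.26  1.1  -2.31]
grasp tgt [ 0.674 -0.051  0.007] shift [20.7  24.22 -8.78] turn [  6.1  25.2 -53. ] n 25 per [ 0.828  0.969 -0.351] [ 0.24  1.01 -2.12]
thread [ 0.62296955 -0.31318036  0.        ] glue [0.33523232 0.45992264 0.        ] disp [0.45144825 0.55931109 0.        ]
```

```bash
python3 -m creep '[[87,0.98,0.98,0,0.26,1.1,-2.3],[87,0.98,0.98,0,0.26,1.1,-2.3],[87,0.98,0.98,0,0.26,1.1,-2.3],[87,0.98,0.98,0,0.26,1.1,-2.3],[87,0.98,0.98,0,0.26,1.1,-2.3],[87,0.98,0.98,0,0.26,1.1,-2.3],[87,0.98,0.98,0,0.26,1.1,-2.3],[87,0.98,0.98,0,0.26,1.1,-2.3]]' 45
python3 -m creep '[[87,0.98,0.98,0,0.26,1.1,-2.3],[87,0.98,0.98,0,0.26,1.1,-2.3],[87,0.98,0.98,0,0.26,1.1,-2.3],[87,0.98,0.98,0,0.26,1.1,-2.3],[87,0.98,0.98,0,0.26,1.1,-2.3],[87,0.98,0.98,0,0.26,1.1,-2.3],[87,0.98,0.98,0,0.26,1.1,-2.3],[87,0.98,0.98,0,0.26,1.1,-2.3]]'
python3 -m creep '[[87,0.98,0.98,-0.3,0.26,1.1,-2.3],[87,0.98,0.98,-0.3,0.26,1.1,-2.3],[87,0.98,0.98,-0.4,0.26,1.1,-2.3],[87,0.98,0.98,-0.5,0.26,1.1,-2.3],[87,0.98,0.98,-0.6,0.26,1.1,-2.3],[87,0.98,0.98,-0.6,0.26,1.1,-2.3],[87,0.98,0.98,-0.6,0.26,1.1,-2.3],[87,0,0,0,0,0,0]]'
python3 - <<'E'
from h import *
R=Ro.from_euler('z',SY).as_matrix()
p,Rt=tool_of(SC,R); go(p-Rt[:,2]*.15,Rt,'pre'); go(p,Rt,'grasp')
w=capture('wrist'); save(w,'w1'); print(np.round(w['origin'],3),np.round(r.get_state()['joints'],1))
for t in ['scanner','nose','loop']:
    for d in search_frame(w,t)[:2]: print(t,round(d['conf'],2),np.round(d['bbox']).tolist())
for X in [[0,0,.034],[.099,0,.017],[-.085,0,.026],[0,.018,.034],[0,-.018,.034]]: print(X,np.round(proj(w,SC+R@X)))
E
```

```text
time_s: 3.07
tcp_pos: [0.3533, -0.4592, 0.2269]
eef_rot: [177.3, -8.6, 175.1]
contact_force: [1.1, 0.0, -1.1]
gripper_width: 0.0871
gripper_force: 0.0
time_s: 3.73
tcp_pos: [0.5495, -0.2632, 0.2267]
eef_rot: [177.4, -17.6, 156.6]
contact_force: [0.0, -0.5, 0.5]
gripper_width: 0.0871
gripper_force: 0.0
time_s: 4.4
tcp_pos: [0.7212, -0.0878, 0.1373]
eef_rot: [-179.7, -25.5, 139.5]
contact_force: [-1.8, 0.7, -3.1]
gripper_width: 0.0869
gripper_force: 0.0
pre tgt [ 0.722 -0.092  0.143] shift [ 0.03 -0.18  0.22] turn [-0.1 -0.6 -0.2] n 1 per [ 0.03  -0.181  0.224] [-0.13 -0.56 -0.18]
grasp tgt [ 0.674 -0.051  0.007] shift [-1.9   1.47 -5.21] turn [-0.1 -0.6 -0.2] n 6 per [-0.316  0.244 -0.869] [-0.02 -0.09 -0.03]
[ 0.718 -0.085  0.314] [  -0.6   42.8   29.2  -15.8  -96.4 -128.7]
nose 0.7 [264.0, 98.0, 307.0, 108.0]
loop 0.59 [259.0, 96.0, 308.0, 289.0]
loop 0.22 [0.0, 2.0, 234.0, 105.0]
[0, 0, 0.034] [278. 203.]
[0.099, 0, 0.017] [278. 109.]
[-0.085, 0, 0.026] [278. 298.]
[0, 0.018, 0.034] [258. 203.]
[0, -0.018, 0.034] [298. 203.]
```

View pics/w1.png

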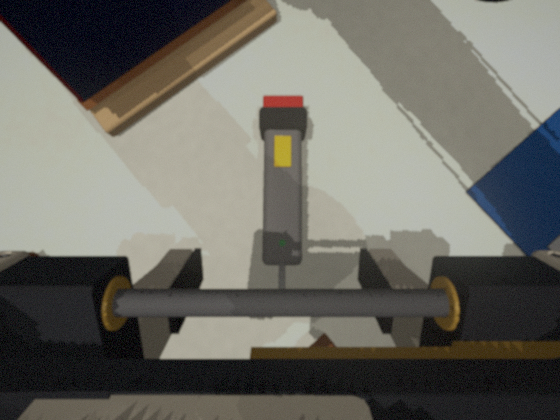

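```bash
python3 - <<'E'
from h import *
from fit import fit,Rz
w=capture('wrist')
f=fit(lambda q,X:np.r_[q[:2],0]+Rz(q[2])@X,[.68,-.056,2.43],[(w,[-.065,.018,.034],(264,264)),(w,[-.065,-.018,.034],(302,264)),(w,[.099,.02,.030],(263.5,96.5)),(w,[.099,-.02,.030],(303,96.5))],'sc')
S=np.r_[f[:2],0];p,Rt=tool_of(S,Rz(f[2])); go(p-Rt[:,2]*.04,Rt,'pre'); go(p,Rt,'grasp')
E
```

```text
sc [ 0.6748 -0.0525  2.4334] res [-0.9, 0.4, 0.9, 0.5, -0.5, -0.6, 0.5, -0.5]
pre tgt [ 0.682 -0.058  0.043] shift [-1.53  1.43 -4.08] turn [ 0.1 -0.  -0.2] n 5 per [-0.305  0.286 -0.815] [ 0.01 -0.   -0.04]
grasp tgt [ 0.669 -0.047  0.007] shift [-2.04  1.87 -5.53] turn [ 0.1 -0.  -0.2] n 6 per [-0.34   0.312 -0.921] [ 0.01 -0.   -0.03]
```

```bash
python3 -m creep '[[87,-0.33,0.3,-0.9,0,0,0],[87,-0.33,0.3,-0.9,0,0,0],[87,-0.33,0.3,-0.9,0,0,0],[87,-0.33,0.3,-0.9,0,0,0],[87,-0.25,0.23,-0.7,0,0,0],[87,-0.25,0.23,-0.7,0,0,0],[87,-0.18,0.17,-0.5,0,0,0],[87,0,0,0,0,0,0]]' 45
python3 -m creep '[[30,0,0,0,0,0,0],[30,0,0,0,0,0,0],[30,0,0,0,0,0,0],[30,0,0,0,0,0,0],[30,0,0,0,0,0,0],[30,0,0,0,0,0,0],[30,0,0,0,0,0,0],[30,0,0,0,0,0,0]]' 45
```

```text
time_s: 5.32
tcp_pos: [0.6676, -0.0473, 0.0056]
eef_rot: [-179.8, -25.2, 139.5]
contact_force: [-0.5, -0.8, -0.3]
gripper_width: 0.0869
gripper_force: 0.0
time_s: 5.98
tcp_pos: [0.6701, -0.0472, 0.0066]
eef_rot: [-179.9, -25.1, 139.6]
contact_force: [1.3, 1.0, 0.0]
gripper_width: 0.0398
gripper_force: 0.7
```

```bash
python3 -m creep '[[30,0,0,0,0,0,0],[30,0,0,0,0,0,0],[30,0,0,0,0,0,0],[30,0,0,0,0,0,0],[30,0,0,0,0,0,0],[30,0,0,0,0,0,0]]' 45
python3 -m creep '[[30,0,0,0.3,0,0,0],[30,0,0,0.5,0,0,0],[30,0,0,0.8,0,0,0],[30,0,0,0.8,0,0,0],[30,0,0,0.8,0,0,0],[30,0,0,0.8,0,0,0],[30,0,0,0.8,0,0,0],[30,0,0,0.8,0,0,0]]'
cat >> h.py <<'E'
def Rscan():
    from fit import Rbook
    B=Rbook(BY); x=-B[:,2]; z=-B[:,0]; return np.c_[x,np.cross(z,x),z]
E
python3 - <<'E'
from h import *
R=Rscan(); n=-R[:,0]
w=capture('wrist'); save(w,'w2'); st=r.get_state(); print(st['gripper_width'],st['gripper_force'])
S,Rs=scanner_of(st); print('axis',Rs[:,0])
for X in [[-.065,.018,.034],[.099,0,.030],[.065,.018,.034]]: print(X,np.round(proj(w,S+Rs@X)))
for d in search_frame(w,'nose')[:1]+search_frame(w,'scanner')[:1]: print(d)
for h in (.06,.0): 
    O=LAB+n*h-R@np.array([.099,0,.017]); p,Rt=tool_of(O,R); go(p,Rt,'off %.2f'%h)
E
```

```text
time_s: 6.48
tcp_pos: [0.67, -0.0473, 0.0066]
eef_rot: [-179.9, -25.1, 139.6]
contact_force: [1.3, 0.8, 1.9]
gripper_width: 0.0358
gripper_force: 44.9
time_s: 7.15
tcp_pos: [0.6695, -0.0477, 0.1486]
eef_rot: [-179.9, -25.0, 139.6]
contact_force: [0.7, 0.7, -2.7]
gripper_width: 0.0359
gripper_force: 44.9
0.035947852193780244 44.93246912956238
axis [-0.76220135  0.64732457 -0.00447184]
[-0.065, 0.018, 0.034] [241. 446.]
[0.099, 0, 0.03] [282.  88.]
[0.065, 0.018, 0.034] [245. 150.]
{'bbox': [243.4, 84.7, 323.5, 108.9], 'conf': 0.8}
{'bbox': [237.8, 86.5, 327.5, 345.9], 'conf': 0.93}
off 0.06 tgt [ 0.577 -0.031  0.2  ] shift [-3.76  0.67  2.03] turn [-14.8 -37.8  36.4] n 8 per [-0.47   0.083  0.254] [-1.85 -4.72  4.55]
off 0.00 tgt [ 0.531 -0.029  0.162] shift [-5.6   0.74  0.49] turn [-14.8 -37.8  36.4] n 8 per [-0.7    0.093  0.061] [-1.85 -4.72  4.55]
```

View pics/w2.png

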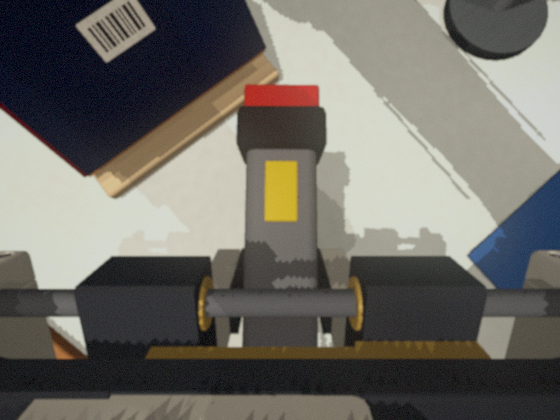

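```bash
python3 -m creep '[[30,0,0.083,0.5,-1.85,-4.72,4.55],[30,0,0.083,0.5,-1.85,-4.72,4.55],[30,-0.2,0.083,0.5,-1.85,-4.72,4.55],[30,-0.5,0.083,0.25,-1.85,-4.72,4.55],[30,-0.7,0.083,0.25,-1.85,-4.72,4.55],[30,-0.8,0.083,0,-1.85,-4.72,4.55],[30,-0.8,0.083,0,-1.85,-4.72,4.55],[30,-0.7,0.083,0,-1.85,-4.72,4.55]]'
python3 - <<'E'
from h import *
R=Rscan(); n=-R[:,0]
w=capture('wrist'); save(w,'w3'); st=r.get_state(); print(np.round(st['joints'],1),np.round(st['contact_force'],1))
print('label pred',proj(w,LAB))
S,Rs=scanner_of(st); print('nose tip pred',proj(w,S+Rs@[.099,0,.017]),proj(w,S+Rs@[.099,0,.030]))
for t in ('label','nose','book'):
    for d in search_frame(w,t)[:2]: print(t,round(d['conf'],2),np.round(d['bbox'],1).tolist())
for h in (.06,.0): 
    O=LAB+n*h-R@np.array([.099,0,.017]); p,Rt=tool_of(O,R); go(p,Rt,'off %.2f'%h)
E
```

```text
time_s: 7.97
tcp_pos: [0.5755, -0.0303, 0.196]
eef_rot: [-179.9, 14.9, 177.8]
contact_force: [-0.5, -0.0, -1.1]
gripper_width: 0.0359
gripper_force: 44.9
[  20.4    3.2  -32.2    8.8  -41.7 -118.2] [-19.4  -3.7 -19.6]
label pred [280.25492804   9.4501979 ]
nose tip pred [271.77534626  75.04630867] [271.15643601  61.15809539]
label 0.59 [86.9, 0.9, 462.1, 86.2]
nose 0.69 [244.3, 81.5, 323.9, 111.3]
book 0.9 [86.5, 0.4, 460.5, 89.9]
book 0.44 [530.0, 137.6, 559.6, 210.2]
off 0.06 tgt [ 0.577 -0.031  0.2  ] shift [0.1  0.01 0.19] turn [ 0.1 -0.4  0. ] n 1 per [0.105 0.01  0.187] [ 0.11 -0.36  0.05]
off 0.00 tgt [ 0.531 -0.029  0.162] shift [-1.73  0.09 -1.36] turn [ 0.1 -0.4  0. ] n 2 per [-0.866  0.043 -0.678] [ 0.06 -0.18  0.02]
```

View pics/w3.png

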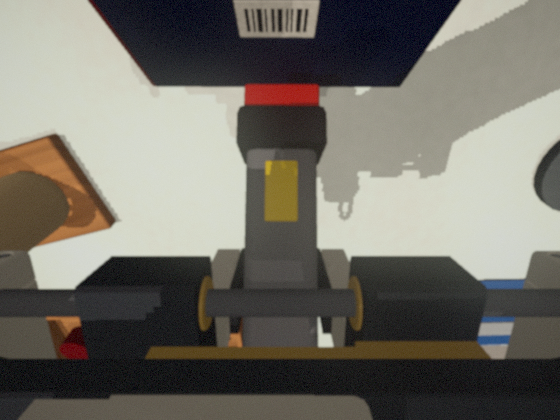

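```bash
python3 - <<'E'
from h import *
w=capture('wrist'); st=r.get_state(); print(np.round(st['contact_force'],1),np.round(st['qd'],1),np.round(st['tcp_pos'],4),st['eef_rot'],st['time_s'],np.round(st['joints'],1))
save(w,'w4');print('label pred',proj(w,LAB),w['origin'],w['rotation'])
S,Rs=scanner_of(st); print('nose tip pred',proj(w,S+Rs@[.099,0,.030]))
c=w['frame'][:60,200:360].astype(int); m=c.min(2)>120; ys,xs=np.nonzero(m); print(xs.min()+200,xs.max()+200,ys.min(),ys.max())
E
```

```text
[-0.3  0.8 -0.5] [-0.7  2.1  4.  -0.  -0.2  0. ] [ 0.5766 -0.0307  0.1967] [-179.92009546   14.77298492  177.58910239] 8.2167 [  20.1    4.   -30.1    8.4  -42.6 -118.1]
label pred [281.18264537  13.27147563] [ 0.45577804 -0.02640407  0.32741274] [1.48114351e+02 6.55306357e-02 8.75338084e+01]
nose tip pred [281.99892121  96.65922469]
236 319 4 39
```

```bash
cat > lab.py <<'E'
from h import *
from fit import fit,Rbook,S,D,p as ps,s as sd
w=capture('wrist'); st=r.get_state()
m=(w['frame'].min(2)>110).astype(np.uint8); m[80:]=0; m[:,:200]=0;m[:,360:]=0
m=cv2.morphologyEx(cv2.copyMakeBorder(m,10,10,10,10,cv2.BORDER_CONSTANT),cv2.MORPH_CLOSE,np.ones((9,9)))[10:-10,10:-10]
c=max(cv2.findContours(m,cv2.RETR_EXTERNAL,cv2.CHAIN_APPROX_NONE)[0],key=cv2.contourArea)[:,0]
q=[c[np.argmin(c@np.array(v))]+.5 for v in ([1,1],[-1,1],[-1,-1],[1,-1])]; print('corners tl tr br bl',[x.tolist() for x in q])
B=Rbook(BY)
C=[[-.014,.023,0],[-.014,-.023,0],[.014,-.023,0],[.014,.023,0]]
X=[ (proj(w,LAB+B@np.array(k))) for k in C]; print(np.round(X,1).tolist())
if X[0][0]>X[1][0]: C=[C[i] for i in(1,0,3,2)]
a=fit(lambda q,k:q[:3]+B@np.array(k),LAB,[(w,k,v) for k,v in zip(C,q)],'wrist only')
b=fit(lambda q,k:q[:3]+B@np.array(k),LAB,[(w,k,v) for k,v in zip(C,q)]+[(ps,[0,0,0],S(450,245)),(sd,[0,0,0],D(455,288))],'all')
E
python3 lab.py; python3 - <<'E'
from h import *
st=r.get_state();print(st['time_s'],np.round(st['qd'],1),st['tcp_pos'],st['eef_rot'])
E
```

```text
corners tl tr br bl [[234.5, 0.5], [318.5, 0.5], [312.5, 34.5], [240.5, 33.5]]
[[322.4, -12.7], [237.2, -12.4], [243.3, 25.2], [316.5, 25.0]]
wrist only [ 0.46   -0.0282  0.1094] res [0.1, -0.5, -0.7, -0.8, 0.2, 0.4, 0.5, 1.6]
all [ 0.46   -0.0282  0.1101] res [-0.0, -0.6, -0.6, -0.9, 0.3, 0.4, 0.4, 1.6, 0.8, 0.8, -0.8, -1.0]
8.2667 [-0.6  1.5  1.9 -0.1 -0.1  0. ] [ 0.5779721  -0.03052004  0.19710456] [-179.9457079    14.81899778  177.54643755]
```

```bash
python3 -m creep '[[30,-0.26,-0.02,-0.23,0,0,0],[30,-0.26,-0.02,-0.23,0,0,0],[30,-0.26,-0.02,-0.22,0,0,0],[30,0,0,0,0,0,0],[30,0,0,0,0,0,0],[30,0,0,0,0,0,0],[30,0,0,0,0,0,0],[30,0,0,0,0,0,0]]'
sed -i 's/^LAB=.*//; s/LAB=np.array(\[[^]]*\])/LAB=np.array([.459,-.028,.110])/' h.py
cat >> lab.py <<'E'
R=Rscan(); n=-R[:,0]; L=b
sp,Rs=scanner_of(st); d=sp+Rs@np.array([.099,0,.017])-L
print('nose rel label in book axes mm',np.round(B.T@d*1e3,1),'angle',np.degrees(np.arccos(-Rs[:,0]@B[:,2])))
for h in (.01,.0): 
    O=L+n*h-R@np.array([.099,0,.017]); pp,Rt=tool_of(O,R); go(pp,Rt,'off %.2f'%h)
save(w,'w5')
E
python3 lab.py
```

```text
time_s: 8.93
tcp_pos: [0.5583, -0.0322, 0.1799]
eef_rot: [-179.9, 14.8, 177.6]
contact_force: [-0.1, 0.7, -1.4]
gripper_width: 0.0357
gripper_force: 44.9
corners tl tr br bl [[237.5, 39.5], [323.5, 39.5], [316.5, 69.5], [243.5, 69.5]]
[[323.4, 37.1], [237.4, 37.4], [243.6, 68.2], [317.4, 67.9]]
wrist only [ 0.46   -0.0281  0.1093] res [-0.0, -0.0, -0.5, -0.3, 0.5, 0.1, 0.1, 0.3]
all [ 0.4599 -0.0281  0.1101] res [-0.2, -0.1, -0.3, -0.4, 0.7, 0.1, 0.0, 0.3, 0.8, 0.8, -0.8, -1.0]
nose rel label in book axes mm [-0.5  0.1 29.1] angle 0.20311579311107045
off 0.01 tgt [ 0.544 -0.032  0.167] shift [-0.58  0.02 -0.5 ] turn [ 0.1 -0.2  0.1] n 1 per [-0.58   0.024 -0.498] [ 0.05 -0.2   0.12]
off 0.00 tgt [ 0.536 -0.031  0.161] shift [-0.89  0.04 -0.75] turn [ 0.1 -0.2  0.1] n 1 per [-0.886  0.037 -0.755] [ 0.05 -0.2   0.12]
```

View pics/w5.png

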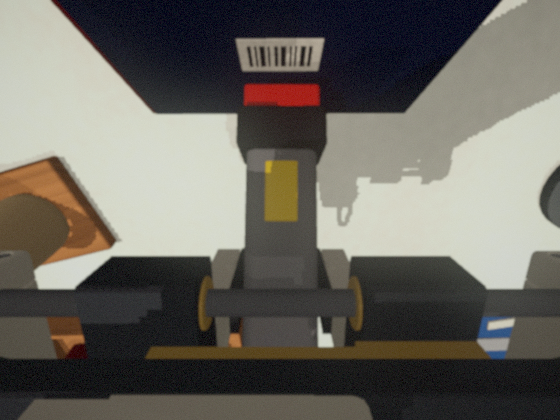

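```bash
python3 -m creep '[[30,-0.22,0.009,-0.185,0,0,0],[30,-0.22,0.009,-0.185,0,0,0],[30,-0.22,0.009,-0.185,0,0,0],[30,-0.16,0.006,-0.135,0,0,0],[30,-0.16,0.006,-0.135,0,0,0],[30,-0.16,0.006,-0.135,0,0,0],[30,-0.16,0.007,-0.135,0,0,0],[30,-0.12,0.005,-0.1,0,0,0]]'
python3 -m creep '[[30,0,0,0,0,0,0],[30,0,0,0,0,0,0],[30,0,0,0,0,0,0],[30,0,0,0,0,0,0],[30,0,0,0,0,0,0],[30,0,0,0,0,0,0]]'
python3 - <<'E'
from h import *
from fit import Rbook
w=capture('wrist');save(w,'w6');st=r.get_state();B=Rbook(BY)
f=[st['contact_force']]
for i in range(4): capture('wrist'); f.append(r.get_state()['contact_force'])
print('F book axes',np.round(np.array(f)@B,1).tolist())
sp,Rs=scanner_of(st); d=sp+Rs@np.array([.099,0,.017])-np.array([.4599,-.0281,.1101]); print(np.round(B.T@d*1e3,1),np.round(st['qd'],2))
for k in(0,.004,.008): print(k,proj(w,sp+Rs@[.099-k,0,.030]),end=' ')
c=w['frame'][70:115,262:302].astype(int).mean(1); 
a=cv2.imread('pics/w5.png')[70:115,262:302,::-1].astype(int).mean(1)
for i in range(0,45): print(70+i,a[i].astype(int),c[i].astype(int))
E
```

```text
time_s: 9.65
tcp_pos: [0.5226, -0.0307, 0.15]
eef_rot: [-179.9, 14.9, 177.6]
contact_force: [2.3, -1.8, 2.8]
gripper_width: 0.0356
gripper_force: 44.9
time_s: 10.15
tcp_pos: [0.5227, -0.0307, 0.1499]
eef_rot: [-179.9, 14.8, 177.5]
contact_force: [2.9, -0.3, 1.6]
gripper_width: 0.0358
gripper_force: 44.9
F book axes [[0.2, -1.2, 2.8], [-0.1, -0.3, 2.4], [0.7, -1.1, 3.4], [0.8, -0.1, 3.7], [0.6, 0.2, 3.4]]
[ -0.4   0.  -17.4] [-0.   -0.06  0.03 -0.03 -0.03 -0.09]
0 [280.57070531  90.86657951] 0.004 [280.58390212  98.05296559] 0.008 [280.59718637 105.28697201] 70 [127 118 107] [15 15 30]
71 [92 84 79] [15 15 29]
72 [51 45 47] [18 17 31]
73 [34 26 34] [17 17 30]
74 [32 24 33] [19 18 32]
75 [33 25 35] [18 17 30]
76 [34 24 34] [16 16 30]
77 [33 25 33] [17 16 30]
78 [34 25 33] [19 19 31]
79 [32 22 28] [19 19 31]
80 [32 22 28] [17 17 30]
81 [33 22 28] [17 16 30]
82 [42 23 27] [19 19 30]
83 [75 24 27] [19 18 32]
84 [120  28  26] [19 19 32]
85 [151  31  26] [19 19 31]
86 [164  32  25] [18 17 30]
87 [166  32  25] [20 17 31]
88 [166  32  24] [20 18 32]
89 [166  33  26] [20 18 30]
90 [166  34  26] [34 32 37]
91 [166  34  27] [88 82 74]
92 [166  33  26] [141 132 118]
93 [166  33  26] [162 153 138]
94 [166  34  25] [157 148 133]
95 [167  33  26] [150 141 127]
96 [167  34  26] [148 138 123]
97 [167  34  26] [145 126 112]
98 [167  34  26] [144  97  86]
99 [167  34  27] [151  57  49]
100 [165  33  26] [161  33  27]
101 [160  33  26] [165  29  23]
102 [152  33  27] [162  30  23]
103 [146  33  27] [147  28  22]
104 [138  32  27] [119  24  21]
105 [114  30  25] [86 23 21]
106 [75 30 28] [52 24 23]
107 [45 29 29] [32 26 25]
108 [40 31 30] [32 30 28]
109 [43 35 33] [32 29 29]
110 [42 33 32] [33 30 29]
111 [43 34 31] [34 31 30]
112 [44 34 33] [33 29 29]
113 [44 35 34] [34 31 30]
114 [42 34 32] [34 31 30]
```

```bash
python3 - <<'E'
from h import *
from fit import Rbook
w=capture('wrist');st=r.get_state();B=Rbook(BY);L=np.array([.4599,-.0281,.1101]);print(st['time_s'])
f=w['frame']
row=f[93,200:360].min(1); xs=np.nonzero(row>80)[0]+200; print('label cols',xs.min(),xs.max())
red=(f[:,:,0]>90)&(f[:,:,1]<60); ys,xr=np.nonzero(red[60:140,220:340]); print('red cols',xr.min()+220,xr.max()+220,'rows',ys.min()+60,ys.max()+60)
for s in (8,12,16):
    P=L-B[:,2]*s/1e3
    def onp(uv):
        o,d=ray(w,uv); X=o+d*((P-o)@B[:,2])/(d@B[:,2]); return np.round(B.T@(X-P)*1e3,1)[:2]
    print(s,'label top-left/right',onp((xs.min(),91)),onp((xs.max()+1,91)),'nose top',onp((282,98.7)))
cv2.imwrite('pics/w7.png',cv2.resize(f[60:130,220:345],None,fx=6,fy=6,interpolation=cv2.INTER_CUBIC)[:,:,::-1])
E
```

```text
10.45
label cols 235 325
red cols 245 318 rows 99 105
8 label top-left/right [-30.8 -21.2] [-30.5  21.2] nose top [-23.3   0.7]
12 label top-left/right [-23.5 -22.3] [-23.2  22.3] nose top [-15.7   0.8]
16 label top-left/right [-16.3 -23.5] [-15.9  23.5] nose top [-8.   0.8]
```

View pics/w7.png

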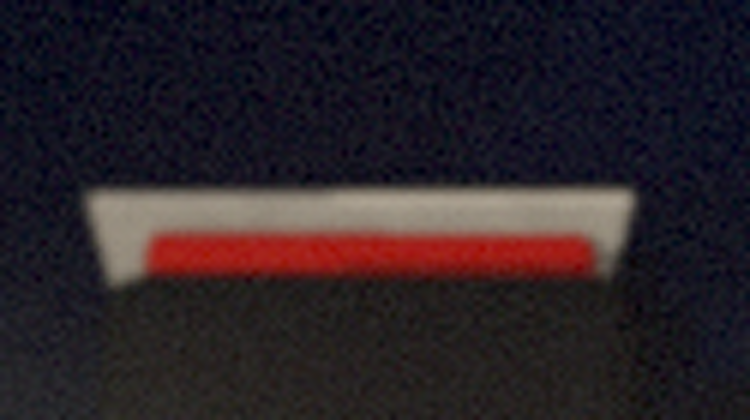

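```bash
python3 -m creep '[[30,0.23,-0.01,0.19,0,0,0],[30,0.23,-0.01,0.19,0,0,0],[30,0.21,-0.01,0.19,0,0,0],[30,-0.12,0.005,0.14,0,0,0],[30,0,0,0,0,0,0],[30,-0.2,0.008,-0.17,0,0,0],[30,-0.2,0.008,-0.17,0,0,0],[30,-0.18,0.008,-0.15,0,0,0]]'
python3 -m creep '[[30,0,0,0,0,0,0],[30,0,0,0,0,0,0],[30,0,0,0,0,0,0],[30,0,0,0,0,0,0],[30,0,0,0,0,0,0],[30,0,0,0,0,0,0],[30,0,0,0,0,0,0],[30,0,0,0,0,0,0]]'
python3 - <<'E'
from h import *
from fit import Rbook
w=capture('wrist');st=r.get_state();B=Rbook(BY);L=np.array([.4599,-.0281,.1101])
F=[]
for i in range(6): capture('wrist');F.append(r.get_state()['contact_force']+[0,0,2.35])
print('F',np.round(np.mean(F,0)@B,1))
f=w['frame']
red=(f[:,:,0]>90)&(f[:,:,1]<60); ys,xr=np.nonzero(red[60:140,220:340]); print('red cols',xr.min()+220,xr.max()+220,'rows',ys.min()+60,ys.max()+60)
c=f[80:110,262:302].astype(int).mean(1); print([(80+i,int(v[0]),int(v[1])) for i,v in enumerate(c)])
sp,Rs=scanner_of(st); print(np.round(B.T@(sp+Rs@np.array([.099,0,.017])-L)*1e3,1),np.degrees(np.arccos(-Rs[:,0]@B[:,2])),st['time_s'])
E
```

```text
time_s: 11.12
tcp_pos: [0.5212, -0.0307, 0.1548]
eef_rot: [-179.9, 14.8, 177.6]
contact_force: [3.1, 0.6, 1.9]
gripper_width: 0.036
gripper_force: 44.9
time_s: 11.78
tcp_pos: [0.5217, -0.0308, 0.1552]
eef_rot: [-179.9, 14.8, 177.5]
contact_force: [1.6, 0.1, 1.2]
gripper_width: 0.0358
gripper_force: 44.9
F [-0.8  0.6  4. ]
red cols 245 318 rows 97 105
[(80, 22, 19), (81, 22, 18), (82, 22, 18), (83, 22, 19), (84, 21, 17), (85, 23, 19), (86, 22, 17), (87, 24, 20), (88, 24, 20), (89, 25, 19), (90, 22, 17), (91, 23, 18), (92, 26, 20), (93, 45, 39), (94, 90, 77), (95, 133, 110), (96, 153, 111), (97, 156, 77), (98, 161, 38), (99, 164, 28), (100, 165, 29), (101, 166, 30), (102, 165, 30), (103, 162, 30), (104, 144, 29), (105, 105, 25), (106, 59, 25), (107, 33, 25), (108, 32, 26), (109, 35, 29)]
[ -5.2  -0.1 -14.6] 0.22226497142755214 11.8333
```

```bash
for i in 1; do python3 -m creep '[[30,0,0,0,0,0,0],[30,0,0,0,0,0,0],[30,0,0,0,0,0,0],[30,0,0,0,0,0,0],[30,0,0,0,0,0,0],[30,0,0,0,0,0,0],[30,0,0,0,0,0,0],[30,0,0,0,0,0,0]]'; done
python3 -m creep '[[30,0,0,0,0,0,0],[30,0,0,0,0,0,0],[30,0,0,0,0,0,0],[30,0,0,0,0,0,0],[30,0,0,0,0,0,0],[30,0,0,0,0,0,0],[30,0,0,0,0,0,0],[30,0,0,0,0,0,0]]'
python3 -m creep '[[30,0,0,0,0,0,0],[30,0,0,0,0,0,0],[30,0,0,0,0,0,0],[30,0,0,0,0,0,0],[30,0,0,0,0,0,0],[30,0,0,0,0,0,0],[30,0,0,0,0,0,0],[30,0,0,0,0,0,0]]'
python3 -m creep '[[30,0.4,-0.02,0.34,0,0,0],[30,0.6,-0.03,0.5,0,0,0],[30,0.8,-0.03,0.66,0,0,0],[30,0.8,-0.03,0.66,0,0,0],[30,0.8,-0.03,0.66,0,0,0],[30,0.4,-0.03,0.66,0,0,0],[30,0.2,0,0.66,0,0,0],[30,0,0,0.6,0,0,0]]'
cat >> h.py <<'E'
def hang(lx,ly,lz,phi):
    """scanner pose: loop centre at (lx,ly,lz) in stand frame, phi deg from nose-down, tool from -y"""
    H=Ro.from_euler('z',HY).as_matrix(); t=np.radians(phi)
    z=np.array([0,-np.cos(t),np.sin(t)]); x=np.array([0,-np.sin(t),-np.cos(t)]); # phi>0: nose swings to -y, top turned up
    R=H@np.c_[x,np.cross(z,x),z]; return HK+H@np.array([lx,ly,lz])-R@np.array([-.085,0,.026]),R
E
python3 - <<'E'
from h import *
st=r.get_state(); print(st['time_s'],np.round(st['joints'],1),st['tcp_pos'],st['eef_rot'])
for phi in (0,25):
  for lx in(-.14,-.066):
    S,R=hang(lx,0,.254,phi); p,Rt=tool_of(S,R); go(p,Rt,str((phi,lx)),st); print(' tool z',np.round(Rt[:,2],2),'nose',np.round(S+R@[.099,0,.017],3),'flange-ish 0.2 back',np.round(p-Rt[:,2]*.2,3))
E
```

```text
time_s: 12.8
tcp_pos: [0.5216, -0.0309, 0.1552]
eef_rot: [-179.9, 14.8, 177.6]
contact_force: [3.3, 1.9, 1.8]
gripper_width: 0.0361
gripper_force: 44.9
time_s: 13.47
tcp_pos: [0.5216, -0.0309, 0.1552]
eef_rot: [-179.9, 14.8, 177.6]
contact_force: [3.0, 1.1, -0.3]
gripper_width: 0.0357
gripper_force: 44.9
time_s: 14.13
tcp_pos: [0.5216, -0.0309, 0.1552]
eef_rot: [-179.9, 14.8, 177.6]
contact_force: [2.7, 1.6, 0.9]
gripper_width: 0.0355
gripper_force: 44.9
time_s: 14.8
tcp_pos: [0.6209, -0.0356, 0.2724]
eef_rot: [-179.9, 14.5, 177.5]
contact_force: [-0.5, -0.7, -3.0]
gripper_width: 0.0356
gripper_force: 44.9
14.8 [  17.9    5.3  -17.4    6.4  -53.9 -113.5] [ 0.62094777 -0.03560904  0.27236137] [-179.86631524   14.50925791  177.51219225]
(0, -0.14) tgt [0.473 0.331 0.161] shift [-5.9  14.66 -4.45] turn [ 39.2 -40.2  86.7] n 15 per [-0.393  0.977 -0.297] [ 2.62 -2.68  5.78]
 tool z [-0.01  0.91 -0.42] nose [0.474 0.321 0.07 ] flange-ish 0.2 back [0.476 0.15  0.246]
(0, -0.066) tgt [0.547 0.332 0.161] shift [-2.94 14.7  -4.45] turn [ 39.2 -40.2  86.7] n 15 per [-0.196  0.98  -0.297] [ 2.62 -2.68  5.78]
 tool z [-0.01  0.91 -0.42] nose [0.548 0.322 0.07 ] flange-ish 0.2 back [0.55  0.151 0.246]
(25, -0.14) tgt [0.474 0.29  0.162] shift [-5.88 13.02 -4.43] turn [ 20.  -20.3  91.7] n 14 per [-0.42   0.93  -0.316] [ 1.43 -1.45  6.55]
 tool z [-0.01  0.64 -0.77] nose [0.475 0.242 0.083] flange-ish 0.2 back [0.476 0.161 0.315]
(25, -0.066) tgt [0.548 0.291 0.162] shift [-2.92 13.06 -4.43] turn [ 20.  -20.3  91.7] n 14 per [-0.208  0.933 -0.316] [ 1.43 -1.45  6.55]
 tool z [-0.01  0.64 -0.77] nose [0.549 0.243 0.083] flange-ish 0.2 back [0.55  0.162 0.315]
```

```bash
python3 - <<'E'
from h import *
S,R=hang(-.16,-.06,.33,15); p,Rt=tool_of(S,R); go(p,Rt,'wp'); print(r.get_state()['contact_force'])
E
```

```text
wp tgt [0.455 0.246 0.235] shift [-6.65 11.26 -1.48] turn [ 27.7 -28.3  90.1] n 14 per [-0.475  0.804 -0.106] [ 1.98 -2.02  6.44]
[-0.54221791 -0.7106179  -2.96770358]
```

```bash
python3 -m creep '[[30,-0.2,0.8,0.8,1.98,-2.02,6.44],[30,-0.2,0.8,0.8,1.98,-2.02,6.44],[30,-0.3,0.8,0.8,1.98,-2.02,6.44],[30,-0.5,0.8,0.4,1.98,-2.02,6.44],[30,-0.5,0.8,0,1.98,-2.02,6.44],[30,-0.5,0.8,0,1.98,-2.02,6.44],[30,-0.5,0.8,0,1.98,-2.02,6.44],[30,0,0,0,0,0,0]]'
python3 - <<'E'
from h import *
S,R=hang(-.16,-.06,.33,15); p,Rt=tool_of(S,R); go(p,Rt,'wp'); print(r.get_state()['contact_force'],np.round(r.get_state()['joints'],1))
E
```

```text
time_s: 15.47
tcp_pos: [0.551, 0.1063, 0.3419]
eef_rot: [170.7, 32.2, -140.3]
contact_force: [-0.5, 0.0, -2.4]
gripper_width: 0.0358
gripper_force: 44.9
wp tgt [0.455 0.246 0.235] shift [-3.85  5.59 -4.27] turn [ 13.5 -14.2  44.5] n 7 per [-0.55   0.798 -0.609] [ 1.93 -2.03  6.36]
[-0.494636    0.01064933 -2.41668133] [ 14.2  -4.  -11.3 -25.6 -59.5 -53.2]
```

```bash
python3 -m creep '[[30,-0.6,0.8,0,1.93,-2.03,6.36],[30,-0.6,0.8,-0.3,1.93,-2.03,6.36],[30,-0.6,0.8,-0.5,1.93,-2.03,6.36],[30,-0.6,0.8,-0.8,1.93,-2.03,6.36],[30,-0.5,0.8,-0.9,1.93,-2.03,6.36],[30,-0.5,0.8,-0.9,1.93,-2.03,6.36],[30,-0.45,0.8,-0.85,1.93,-2.03,6.36],[30,0,0,0,0,0,0]]'
python3 -m creep '[[30,0,0,0,0,0,0],[30,0,0,0,0,0,0],[30,0,0,0,0,0,0]]'
python3 - <<'E'
from h import *
S,R=hang(-.16,-.06,.33,15); p,Rt=tool_of(S,R); go(p,Rt,'wp'); print(r.get_state()['contact_force'],np.round(r.get_state()['joints'],1))
a=capture('scene');b=capture('side'); st=r.get_state(); S,Rs=scanner_of(st)
import pickle; pickle.dump((a,b,st),open('hk.pkl','wb'))
for c,n in((a,'scene'),(b,'side')):
    print(n,'loop pred',proj(c,S+Rs@[-.085,0,.026]),'seat',proj(c,HK+[-.06,0,.25]),'tip',proj(c,HK+[-.09,0,.26]),'nose',proj(c,S+Rs@[.099,0,.017]))
x=lambda c,u,v:cv2.resize(c['frame'][v:v+100,u:u+133],(600,450),interpolation=cv2.INTER_CUBIC)
u=np.vstack([cv2.resize(a['frame'][110:210,240:400],(480,300),interpolation=cv2.INTER_CUBIC),cv2.resize(b['frame'][190:290,160:320],(480,300),interpolation=cv2.INTER_CUBIC)])
cv2.imwrite('pics/h1.png',u[:,:,::-1])
E
```

```text
time_s: 16.13
tcp_pos: [0.4541, 0.2456, 0.2306]
eef_rot: [179.0, 50.0, -90.1]
contact_force: [0.8, 0.1, -2.9]
gripper_width: 0.0356
gripper_force: 44.9
time_s: 16.38
tcp_pos: [0.4583, 0.2443, 0.2383]
eef_rot: [-179.9, 49.9, -89.7]
contact_force: [-0.1, 0.4, -2.9]
gripper_width: 0.036
gripper_force: 44.9
wp tgt [0.455 0.246 0.235] shift [-0.14  0.07 -0.12] turn [0.1 0.1 0.6] n 1 per [-0.145  0.066 -0.119] [0.07 0.07 0.56]
[-0.10287677  0.37417477 -2.88520868] [  8.7   7.  -14.6 -53.6 -70.   12. ]
scene loop pred [293.38091026 119.702261  ] seat [330.29943317 142.33111241] tip [321.55309696 137.63499289] nose [288.60059531 177.48641538]
side loop pred [251.11228409 235.33960423] seat [215.74539318 250.18602271] tip [222.98925576 252.88816791] nose [259.26934574 258.54229193]
```

View pics/h1.png

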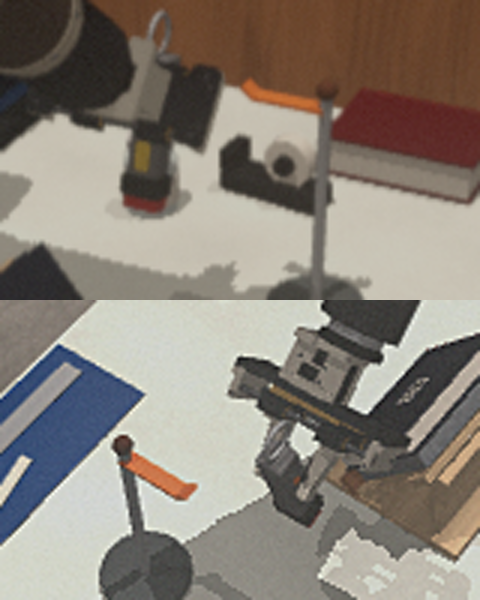

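```bash
python3 - <<'E'
from h import *
for a in((-.15,0,.27,15),(-.13,0,.255,15),(-.066,0,.255,15)):
    S,R=hang(*a); p,Rt=tool_of(S,R); go(p,Rt,str(a))
E
```

```text
(-0.15, 0, 0.27, 15) tgt [0.464 0.306 0.175] shift [ 0.22  2.46 -2.54] turn [0.  0.2 0.5] n 3 per [ 0.075  0.821 -0.846] [0.01 0.06 0.17]
(-0.13, 0, 0.255, 15) tgt [0.484 0.306 0.16 ] shift [ 1.02  2.47 -3.14] turn [0.  0.2 0.5] n 4 per [ 0.256  0.618 -0.785] [0.01 0.04 0.13]
(-0.066, 0, 0.255, 15) tgt [0.548 0.307 0.16 ] shift [ 3.58  2.51 -3.14] turn [0.  0.2 0.5] n 4 per [ 0.896  0.628 -0.785] [0.01 0.04 0.13]
```

```bash
python3 -m creep '[[30,0,0.5,-0.6,0,0,0],[30,0,0.5,-0.6,0,0.1,0.2],[30,0.2,0.5,-0.6,0,0.1,0.2],[30,0.3,0.5,-0.6,0,0,0.1],[30,0.3,0.47,-0.5,0,0,0],[30,0,0,-0.24,0,0,0],[30,0,0,0,0,0,0],[30,0,0,0,0,0,0]]'
python3 -m creep '[[30,0,0,0,0,0,0],[30,0,0,0,0,0,0],[30,0,0,0,0,0,0],[30,0,0,0,0,0,0]]'
python3 - <<'E'
from h import *
a=capture('scene');b=capture('side'); st=r.get_state(); S,Rs=scanner_of(st)
for q in((-.13,0,.255,15),(-.066,0,.255,15)):
    P,R=hang(*q); p,Rt=tool_of(P,R); go(p,Rt,str(q),st)
for c,n in((a,'scene'),(b,'side')):
    print(n,'loop pred',proj(c,S+Rs@[-.085,0,.026]),'tip',proj(c,HK+[-.09,0,.26]))
u=np.hstack([cv2.resize(a['frame'][120:190,280:360],None,fx=5,fy=5,interpolation=cv2.INTER_CUBIC),cv2.resize(b['frame'][215:285,190:270],None,fx=5,fy=5,interpolation=cv2.INTER_CUBIC)])
cv2.imwrite('pics/h2.png',u[:,:,::-1])
E
```

```text
time_s: 17.15
tcp_pos: [0.4778, 0.3063, 0.1595]
eef_rot: [179.8, 50.0, -89.3]
contact_force: [0.3, 0.8, -2.6]
gripper_width: 0.0359
gripper_force: 44.9
time_s: 17.48
tcp_pos: [0.4781, 0.3064, 0.1597]
eef_rot: [179.9, 50.0, -89.2]
contact_force: [0.1, 0.2, -2.6]
gripper_width: 0.0359
gripper_force: 44.9
(-0.13, 0, 0.255, 15) tgt [0.484 0.306 0.16 ] shift [ 0.23 -0.01  0.04] turn [-0.  -0.1 -0. ] n 1 per [ 0.234 -0.005  0.038] [-0.01 -0.1  -0.03]
(-0.066, 0, 0.255, 15) tgt [0.548 0.307 0.16 ] shift [2.79 0.03 0.04] turn [-0.  -0.1 -0. ] n 3 per [0.931 0.01  0.013] [-0.   -0.03 -0.01]
scene loop pred [308.10063958 136.90841657] tip [321.55309696 137.63499289]
side loop pred [235.04393719 260.44478362] tip [222.98925576 252.88816791]
```

View pics/h2.png

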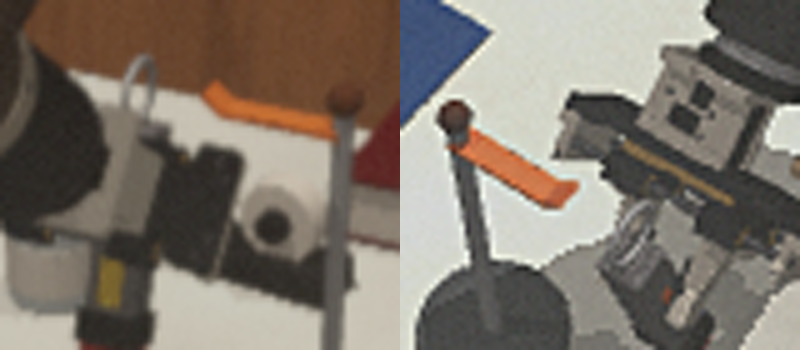

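```bash
python3 - <<'E'
from h import *
a=capture('scene');b=capture('side'); st=r.get_state(); S,Rs=scanner_of(st)
def on(p,mask): return None
# orange bar mask and loop views
H=Ro.from_euler('z',HY).as_matrix()
L=S+Rs@[-.085,0,.026]
print('loop kin stand frame',H.T@(L-HK))
print('loop tri',H.T@(tri([(a,(308.4,136.4)),(b,(236.6,261.4))])[0]-HK))
for c,box,n in((a,(120,190,280,360),'scene'),(b,(215,285,190,270),'side')):
    f=c['frame'].astype(int); m=(f[:,:,0]>150)&(f[:,:,0]-f[:,:,2]>80); mm=np.zeros_like(m); mm[box[0]:box[1],box[2]:box[3]]=m[box[0]:box[1],box[2]:box[3]]
    ys,xs=np.nonzero(mm)
    # predicted bar silhouettes
    for dx,dy,dz in((0,0,0),):
        im=np.zeros(m.shape,np.uint8)
        for x0,z0,x1,z1 in((-.007,.25,-.078,.25),(-.078,.25,-.09,.26)):
            P=[HK+H@np.array([x,y,z+dzz]) for x,z in((x0,z0),(x1,z1)) for y in(-.01,.01) for dzz in(-.0025,.0025)]
            cv2.fillConvexPoly(im,cv2.convexHull(np.array([proj(c,q) for q in P],np.float32)).astype(int) if 0 else np.round(cv2.convexHull(np.array([proj(c,q) for q in P],np.float32))).astype(int),1)
    py,px=np.nonzero(im)
    print(n,'seen',len(xs),xs.mean().round(1),ys.mean().round(1),(xs.min(),xs.max(),ys.min(),ys.max()),'pred',len(px),px.mean().round(1),py.mean().round(1),(px.min(),px.max(),py.min(),py.max()))
E
```

```text
loop kin stand frame [-0.13571512  0.00026384  0.25379   ]
loop tri [-0.13879929  0.00164645  0.25402563]
scene seen 109 332.7 142.3 (np.int64(321), np.int64(346), np.int64(137), np.int64(147)) pred 149 333.1 142.7 (np.int64(320), np.int64(347), np.int64(136), np.int64(148))
side seen 129 213.1 248.7 (np.int64(202), np.int64(225), np.int64(241), np.int64(255)) pred 165 212.6 247.9 (np.int64(201), np.int64(225), np.int64(240), np.int64(255))
```

```bash
python3 -m creep '[[30,0.3,0,0.04,0,0,0],[30,0.3,0,0,0,0,0],[30,0.3,0.01,0,0,0,0],[30,0.3,0,0,0,0,0],[30,0.3,0,0,0,0,0],[30,0,0,0,0,0,0],[30,0,0,0,0,0,0]]'
python3 -m creep '[[30,0.27,0,0,0,0,0],[30,0.27,0.01,0,0,0,0],[30,0.27,0,0,0,0,0],[30,0.27,0.01,0,0,0,0],[30,0.27,0,0,0,0,0],[30,0,0,0,0,0,0],[30,0,0,0,0,0,0],[30,0,0,0,0,0,0]]'
python3 - <<'E'
from h import *
a=capture('scene');b=capture('side'); st=r.get_state(); S,Rs=scanner_of(st)
H=Ro.from_euler('z',HY).as_matrix(); print(H.T@(S+Rs@[-.085,0,.026]-HK),np.round(st['contact_force'],1),np.round(st['moment'],2))
u=np.hstack([cv2.resize(a['frame'][120:190,290:370],None,fx=5,fy=5,interpolation=cv2.INTER_CUBIC),cv2.resize(b['frame'][215:285,180:260],None,fx=5,fy=5,interpolation=cv2.INTER_CUBIC)])
cv2.imwrite('pics/h3.png',u[:,:,::-1])
E
```

```text
time_s: 18.27
tcp_pos: [0.5157, 0.3068, 0.1595]
eef_rot: [179.7, 50.0, -89.3]
contact_force: [0.6, 0.5, -3.5]
gripper_width: 0.0357
gripper_force: 44.9
time_s: 18.93
tcp_pos: [0.5489, 0.3074, 0.1598]
eef_rot: [179.8, 50.0, -89.3]
contact_force: [0.9, -0.3, -2.5]
gripper_width: 0.0358
gripper_force: 44.9
[-6.47572492e-02  4.99629200e-05  2.54631364e-01] [-0.5  0.8 -1.8] [-3.13  0.13 -0.01]
```

View pics/h3.png

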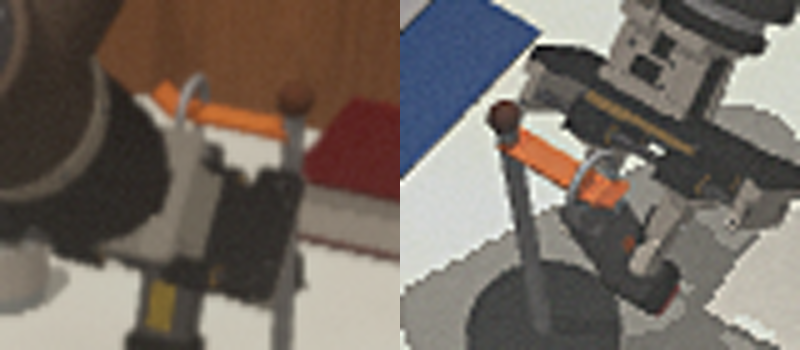

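```bash
python3 -m creep '[[30,0,0,-0.1,0,0,0],[30,0,0,-0.1,0,0,0],[30,0,0,-0.1,0,0,0],[30,0,0,-0.1,0,0,0],[30,0,0,-0.1,0,0,0],[30,0,0,0,0,0,0],[30,0,0,0,0,0,0],[30,0,0,0,0,0,0]]'
python3 -m creep '[[30,0,0,-0.05,0,0,0],[30,0,0,0,0,0,0],[30,0,0,0,0,0,0]]'
python3 -m creep '[[30,0,0,-0.04,0,0,0],[30,0,0,0,0,0,0],[30,0,0,0,0,0,0]]'
python3 - <<'E'
from h import *
F=[]
for i in range(4): capture('wrist'); F.append(r.get_state()['contact_force'])
st=r.get_state();S,Rs=scanner_of(st);H=Ro.from_euler('z',HY).as_matrix(); print(H.T@(S+Rs@[-.085,0,.026]-HK),np.round(np.mean(F,0),1))
E
```

```text
time_s: 19.7
tcp_pos: [0.5491, 0.3075, 0.1474]
eef_rot: [179.8, 50.0, -89.3]
contact_force: [-0.2, -0.2, -2.0]
gripper_width: 0.0356
gripper_force: 44.9
time_s: 19.95
tcp_pos: [0.5493, 0.3077, 0.1466]
eef_rot: [179.8, 50.0, -89.3]
contact_force: [1.2, 2.5, 1.5]
gripper_width: 0.0359
gripper_force: 44.9
time_s: 20.2
tcp_pos: [0.5494, 0.3079, 0.1461]
eef_rot: [179.9, 50.1, -89.2]
contact_force: [-0.8, 1.9, 5.7]
gripper_width: 0.0357
gripper_force: 44.9
[-0.06423163  0.00044822  0.24086191] [-0.2  2.2  5.2]
```

```bash
python3 -m creep '[[46,0,0,0.02,0,0,0],[46,0,0,0,0,0,0],[46,0,0,0,0,0,0],[46,0,-0.4,0.34,0,0,0],[46,0,-0.6,0.5,0,0,0],[46,0,-0.6,0.5,0,0,0],[46,0,-0.6,0.5,0,0,0],[46,0,-0.6,0.5,0,0,0]]'
python3 -m creep '[[46,0,-0.6,0.5,0,0,0],[46,0,-0.6,0.5,0,0,0],[46,0,-0.6,0.5,0,0,0],[46,0,-0.3,0.5,0,0,0],[46,0,0,0.4,0,0,0],[46,0,0,0,0,0,0],[46,0,0,0,0,0,0],[46,0,0,0,0,0,0]]'
cat > sw.py <<'E'
from h import *
H=Ro.from_euler('z',HY).as_matrix()
for i in range(4):
    a=capture('scene');b=capture('side');t=r.get_state()['time_s']
    X=HK+H@np.array([-.0645,0,.238]);
    o=[]
    for c in(a,b):
        f=c['frame'].astype(int); u=proj(c,X).astype(int); y0,x0=max(u[1]-10,0),u[0]-40
        g=f[y0:u[1]+90,x0:u[0]+40]; m=(g[:,:,0]>110)&(g[:,:,1]<65)&(g[:,:,2]<65); n,lab,stt,ce=cv2.connectedComponentsWithStats(m.astype(np.uint8))
        k=1+np.argsort(-stt[1:,4])[:1]; o.append([(np.round(ce[j]+[x0,y0],1).tolist(),int(stt[j,4])) for j in k])
    print(round(t,2),o)
for c in(a,b): print('pred nose',proj(c,X+[0,0,-.184]),'loop',proj(c,X),'seen loop box',[(round(d['conf'],2),np.round(d['bbox']).tolist()) for d in search_frame(c,'scanner')[:2]])
print(np.round(r.get_state()['contact_force'],1),r.get_state()['tcp_pos'])
save(a,'e_a');save(b,'e_b')
E
python3 sw.py
```

```text
time_s: 21.07
tcp_pos: [0.5489, 0.2359, 0.2049]
eef_rot: [179.8, 50.0, -89.3]
contact_force: [-0.4, 0.3, 0.2]
gripper_width: 0.0462
gripper_force: 0.0
time_s: 21.73
tcp_pos: [0.5486, 0.1856, 0.2637]
eef_rot: [179.7, 50.0, -89.3]
contact_force: [0.0, 0.0, -0.6]
gripper_width: 0.0457
gripper_force: 0.0
21.83 [[([323.0, 138.0], 1)], [([200.0, 244.0], 1)]]
21.93 [[], [([200.0, 244.0], 1)]]
22.03 [[], [([200.5, 244.5], 2)]]
22.13 [[], [([200.0, 244.0], 1)]]
pred nose [327.19407992 195.45559515] loop [328.7446887  145.64874236] seen loop box [(0.81, [320.0, 157.0, 339.0, 196.0])]
pred nose [221.62809953 282.10249166] loop [217.34547925 252.74468768] seen loop box [(0.56, [210.0, 249.0, 229.0, 287.0])]
[ 0.5  1.  -0.5] [0.54910776 0.18495633 0.26403475]
```

```bash
Z='x'; python3 -m creep '[[46,0,-0.6,0.5,0,0,0],[46,0,-0.6,0.5,0,0,0],[46,0,-0.6,0.5,0,0,0],[46,0,-0.4,0.3,0,0,0],[46,0,0,0,0,0,0],[46,0,0,0,0,0,0],[46,0,0,0,0,0,0],[46,0,0,0,0,0,0]]'
cat > df.py <<'E'
from h import *
def roi(c):
    u=proj(c,HK+[-.0645,0,.14]).astype(int); return cv2.GaussianBlur(c['frame'],(3,3),0)[u[1]-35:u[1]+35,u[0]-25:u[0]+25].astype(float)
A=[];B=[]
for i in range(7): A.append(roi(capture('scene')));B.append(roi(capture('side')))
for n,Q in(('scene',A),('side',B)): print(n,[round(float(np.sort(np.abs(q-Q[0]).max(2).ravel())[-60:].mean()),1) for q in Q[1:]])
print(r.get_state()['time_s'])
E
python3 df.py
```

```text
time_s: 22.9
tcp_pos: [0.5487, 0.1305, 0.3085]
eef_rot: [179.7, 50.0, -89.4]
contact_force: [0.1, 0.0, -0.4]
gripper_width: 0.0458
gripper_force: 0.0
scene [3.0, 3.7, 5.0, 6.5, 6.5, 6.7]
side [3.1, 3.2, 3.2, 5.2, 5.1, 5.2]
23.6
```

```bash
for i in 1 2 3 4 5 6 7 8 9 10; do python3 -m creep '[[46,0,0,0,0,0,0],[46,0,0,0,0,0,0],[46,0,0,0,0,0,0],[46,0,0,0,0,0,0],[46,0,0,0,0,0,0],[46,0,0,0,0,0,0],[46,0,0,0,0,0,0],[46,0,0,0,0,0,0]]' >/dev/null; done; python3 df.py; python3 sw.py | tail -3
```

```text
scene [2.6, 2.6, 2.8, 2.5, 2.7, 2.6]
side [3.2, 3.2, 3.1, 3.1, 3.2, 3.1]
30.9667
pred nose [327.19407992 195.45559515] loop [328.7446887  145.64874236] seen loop box [(0.56, [317.0, 138.0, 338.0, 198.0])]
pred nose [221.62809953 282.10249166] loop [217.34547925 252.74468768] seen loop box [(0.79, [210.0, 249.0, 228.0, 287.0])]
[-1.  -0.   0.3] [0.54913065 0.1298603  0.30920234]
```

```bash
python3 -c "
from h import *
print(close_job())"
```

```text
the job is handed in; nothing more can be done
None
```

I pressed the scanner onto the label (nose about 7 mm in, about 4 N, held over 2 s), then hung it nose down by its loop on the orange hook, let go, waited until it was still in both cameras, and handed the job in at about 31 s; no verdict came back.

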